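# Hang the display case door back on its lift-off hinge pins

### The arm

A 7-joint arm with a two-finger parallel gripper is mounted at the origin on the work surface. World frame = base frame: x ahead of the robot, y to its left, z up, the work surface at z = 0. Lengths are in mm, angles in rad, forces in N, time in s.
With the tool pointing down it reaches from about 350 to 775 mm from the base axis. Payload 3.1 kg.
Tool frame: the origin (TCP) lies at the very end of the fingers, on their centre line; the grasp point (between the pads) lies 19 mm behind it; z points along the fingers, y is the line along which they close (so a half turn about z gives the same grasp; the last joint's range is limited). The gripper opens to 85 mm and grips with 20 to 120 N. Pads are 22 mm wide; open, the fingers measure 114 mm over their backs; the gripper's body (76 mm by 85 mm) begins 54 mm behind the grasp point. The pads swing forward as they close: fully open they stand 13 mm farther back than shut.
Start: joints at [-1.267, 0.311, 0.014, 1.512, -0.004, 1.319, -0.027], TCP at [186.396, 517.469, 231.304] pointing down, gripper open.
Joint ranges: [-2.7, 2.7], [-0.3, 1.91], [-1.27, 1.3], [0.12, 2.57], [-1.44, 4.58], [0.2, 2.03], [-3.05, 3.05]. Speed limits (rad/s): [2.79, 2.79, 3.14, 3.14, 3.14, 3.14, 3.14].

### API

Orientations are given as a unit quaternion [w, x, y, z].
In Python, from bench import bot, job, read_camera, camera_info, observe gives the robot as it stands (bot), with the cameras as plain functions, the job (job) and the readings as plain functions.
- The arm moves only by the shell command python3 nudge.py FILE [FORCE], which reads ROWS from the file FILE. ROWS is a JSON object whose key "plan" holds a list of rows, 1 to 5 of them, each of 7 numbers: dx, dy, dz in cm, then a rotation vector rx, ry, rz in units of 0.25 rad, then the finger opening in mm; each row shifts and turns the commanded pose from where the row before left it, along the tool's axes as they then stand; what a row does not reach is not made up. A row lasts 1/12 s, in which the tool goes at most 41.7 mm and 0.125 rad, less where a joint would pass 70% of its speed; a pose out of reach is approached as far as the arm can. The fingers move at their own pace and stop on an object; FORCE is the grip in N (left out, the last holds). Time passes only in rows, so rows that do not move let the fingers close. It prints the time, the measured TCP pose, the force, the opening and the grip force at its end. Input that does not fit is refused with a message, and nothing moves.
- observe(): the state, without advancing time (a new reading comes with each control period).
- read_camera(name): name is "scene" or "top" or "wrist"; returns the picture (480x640x3 uint8, blue, green, red); there is no depth.
- camera_info(name): a dict with "camera_matrix" (3x3 intrinsics, pixels), "dist_coeffs" ([k1, k2, p1, p2, k3] as OpenCV has them; the pictures are not rectified), "camera_from_world" (4x4, takes a point from world to camera coordinates). Camera axes: x right, y down, z forward; pixel columns grow to the right and rows downward; lengths in mm; the calibration is good to about 2 mm. A picture is of the moment at which its call begins: read the wrist's pose just before it. camera_info takes no time and is no camera call; for the wrist camera it gives the pose at the moment of the call.
- job.job_done(): hands the job in; it is judged then, once.
The state is a dict: "t": time; "qpos": joint angles; "dq": joint speeds; "joint_torque": joint torques, N m; "tcp_pos": TCP position; "eef_rot": TCP orientation; "wrist_force": force on the tool from outside, world axes, zero at the start; "torque": the same for the moment, N m; "finger_gap": finger opening in mm; "grip_force": force on a finger pad.
Only numpy, scipy, OpenCV 4.12 (cv2) and the standard library are available. Lean on these libraries where they do the work, as an engineer would, in place of code of your own. Each camera call takes 0.05 s, during which the arm holds its last target. There are 200 camera calls.

### The job

The little plywood display case has lost its door: it is parked upright in the slotted aluminium rack among the terrain tiles. Lift the door out and, with it standing wide open (about square to the case front), gently lower both its hinge knuckles onto the case's two hinge pins, feeling for the pins, until it is fully down; let go, then push the door fully shut without slamming it. Do not force it against the case, and leave the tiles, the rook, the rocks and the dish where they are.

Things in the scene. Friction and masses are not known exactly. Their poses are not given: they have to be found in the camera images.
- case: Plywood display case, open at the front, 100 deep (its x) x 160 wide (its y) x 170 mm high, fixed. Origin: centre of its underside; front face at its x = -50, looking along its -x. An aluminium hinge leaf on the front at its +y side carries two upright steel pins, one above the other. The door shuts against a 9 mm thick stile on the front face at its y = -50 to -80 mm. The rook stands inside.
- pin_axis (a point): Nominal pin axis at the top of the lower lug: x -65, y +60, z 32 mm in the case's frame, axes as the case's. The leaf has slotted screw holes: both real pins together stand anywhere up to 10 mm to either side of this point along the case's y (x and height are true). This shift is fixed but not reported: feel for it. door_axis is 14 mm above this point when on the pin tops, 0 when fully down.
- pin_upper (a point): Nominal pin axis at the top of the upper lug: 92 mm above pin_axis, shifted as that is. Each lug has radius 7.5 mm; each pin is 8 mm in diameter and stands 14 mm above its lug, with a flat top and hardly any chamfer. Lug tops are 32 and 124 mm, pin tops 46 and 138 mm above the table.
- door: Door: plywood frame with thin panel, 10 thick (its x) x 120 wide (its y) x 150 mm high, 0.15 to 0.31 kg, upright in a rack slot. Origin: centre of the panel's underside. Outer face at its -x, knuckles at +y. Grip: the top 30 mm, a solid rail 10 mm thick. Hung shut its axes are parallel to the case's; wide open it is turned -90 degrees about z from that, free side along the case's -x.
- door_axis (a point): On the knuckle axis of the door at the underside of the lower knuckle: x = 0, y = +71, z = +20 mm in the door's frame. Two aluminium ring knuckles, 22 mm outside diameter, bore 10 mm right through, 18 mm high, undersides at 20 and 112 mm above the door's underside.
- door_knob (a point): Front of the small aluminium knob, 14 mm diameter, standing 14 mm out of the door's outer face near the free side: x = -19, y = -46, z = 113 mm in the door's frame.
- rack: Aluminium rack fixed to the table: base 116 (its x) x 110 (its y) x 8 mm, three upright slots along its y at x = -34, 0, +34 mm, 13 mm wide, walls up to 50 mm above the table. The door and the two tiles stand in them in any order. Origin: centre of its underside.
- tile_a: Dark hardboard terrain tile, 7 x 110 x 85 mm high, upright in a rack slot (its top 93 mm above the table). Origin: centre of its underside. Leave alone.
- tile_b: Second tile, like tile_a, in another slot. Leave alone.
- rook: Black plastic rook, 28 mm diameter, 50 mm high, inside the case. Origin: centre of its underside. Leave alone.
- rock: Brown resin rock outcrop, about 72 mm across and 53 mm high. Origin: centre of its underside. Leave alone.
- rock_small: Smaller brown resin outcrop, about 58 mm across and 42 mm high. Leave alone.
- dish: White ceramic dish, 110 mm diameter, 30 mm high. Origin: centre of its underside. Leave alone.

How it is judged (in metres and radians):
On the way:
1. the door stands wide open (45 degrees or more) with both knuckles fully down on the pins (horizontal distance between door_axis and pin_axis below 0.014 m and z of door_axis in the frame of pin_axis between -0.003 and 0.003 m and angle between door's own z axis and vertical below 0.05 rad and x of door_knob in the frame of pin_axis below -0.08 m), for 0.2 s.
At the end, for the whole second after the job is handed in: The door hangs on both pins: its knuckle axis within 14 mm of the nominal pin axis (the real pins are up to 10 mm off it) and at seated height within 3 mm, upright within 0.05 rad, shut across the case front within 0.07 rad (about 8 mm at the free edge), and at rest (horizontal distance between door_axis and pin_axis below 0.014 m and z of door_axis in the frame of pin_axis between -0.003 and 0.003 m and angle between door's own z axis and vertical below 0.05 rad and angle between the x axis of door and the x axis of case, either way round below 0.07 rad and y of door_knob in the frame of pin_axis below -0.09 m and linear speed of door below 0.02 m/s); the robot touches nothing.
It fails at once if while being hung, the door is pressed against the case or its hinge with more than 25 N (contact force between door and case above 25 N and x of door_knob in the frame of pin_axis below -0.05 m).
It fails at once if the door is slammed or squeezed against the case with more than 60 N (contact force between door and case above 60 N).
It fails at once if a tile is moved more than 20 mm (distance of any of tile_a, tile_b from where it was at the start of the episode above 0.02 m).
It fails at once if the rook, a rock or the dish is moved more than 20 mm (distance of any of rook, rock, rock_small, dish from where it was at the start of the episode above 0.02 m).
It also fails if it takes over 56 s, if anything falls off the work surface, if the arm or the gripper's body presses on something with over 40 N, if the wrist force passes 120 N, or if a joint passes its speed limit or range.

## Working session

There is one attempt and no reset: what is moved stays moved. The work goes in short steps, Python scripts to look and compute and a shell command to move; the robot and the scene stay as the last step left them, time stands still between calls to the robot, and variables do not carry over. Pictures are saved under pics/ and viewed, at most 12 in all, crops included, and the job is handed in when it is done.

```bash
ls; mkdir -p pics
python3 - <<'E'
from bench import bot, job, read_camera, camera_info, observe
import cv2,numpy as np
s=observe();print(s)
for n in("scene","top"):
    cv2.imwrite(f"pics/{n}0.png",read_camera(n)); i=camera_info(n);print(n,i)
E
```

```text
bench.py
nudge.py
pics
{'t': 0.0, 'qpos': array([-1.26664858,  0.3117379 ,  0.01399438,  1.51307609, -0.00443145,
        1.31922368, -0.0272541 ]), 'dq': array([-0.0004218 ,  0.00091513,  0.00071627,  0.00036164,  0.00046037,
       -0.00076289,  0.00048262]), 'joint_torque': array([-1.00396749e-04, -3.79920602e+01,  1.46243633e-01, -2.30583286e+01,
        1.23203796e-02,  1.39772767e-02, -6.07629872e-06]), 'tcp_pos': array([186.17343101, 516.73687059, 230.2067003 ]), 'eef_rot': array([-1.73788619e-04,  1.72057081e-01,  9.85086242e-01, -1.19444503e-03]), 'wrist_force': array([0.14718607, 1.02151119, 0.72997903]), 'torque': array([ 0.01260415,  0.02780807, -0.02385813]), 'grip_force': 0.0, 'finger_gap': 85.33325552522459}
scene {'camera_matrix': array([[507.1625648 ,   0.        , 323.04498092],
       [  0.        , 507.1625648 , 236.06742295],
       [  0.        ,   0.        ,   1.        ]]), 'dist_coeffs': array([0.03360427, 0.        , 0.        , 0.        , 0.        ]), 'camera_from_world': array([[-7.00326783e-01,  7.13803518e-01, -5.18986566e-03,
         4.73957605e+02]
[... 187 characters left out ...]
0000e+00,  0.00000000e+00,  0.00000000e+00,
         1.00000000e+00]])}
top {'camera_matrix': array([[449.88714837,   0.        , 319.01039666],
       [  0.        , 449.88714837, 237.05251034],
       [  0.        ,   0.        ,   1.        ]]), 'dist_coeffs': array([-0.02533532,  0.        ,  0.        ,  0.        ,  0.        ]), 'camera_from_world': array([[ 1.37116379e-02, -9.99905724e-01, -7.31300047e-04,
        -6.76064866e+01],
       [-9.98459673e-01, -1.36524780e-02, -5.37763122e-02,
         5.83931163e+02],
       [ 5.37612583e-02,  1.46753493e-03, -9.98552739e-01,
         8.89081459e+02],
       [ 0.00000000e+00,  0.00000000e+00,  0.00000000e+00,
         1.00000000e+00]])}
```

View pics/scene0.png

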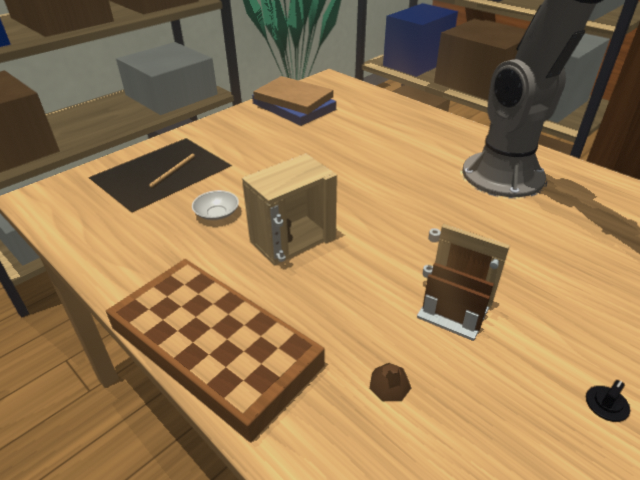

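View pics/top0.png

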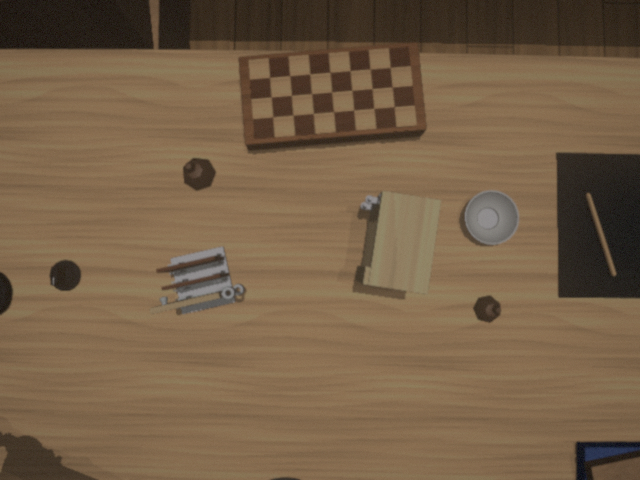

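The top view shows the case (around 405,245) with its front facing world +y and the hinge at (372,200). The door stands in the rack slot nearest the robot (around 205,300), with its knuckles at the right end (228–240,292). I'll zoom in on both.

Run:
```python
import cv2,numpy as np
a=cv2.imread("pics/top0.png")
f=lambda x0,y0:cv2.resize(np.clip(a[y0:y0+120,x0:x0+100].astype(float)*1.8,0,255).astype(np.uint8),None,fx=4,fy=4,interpolation=cv2.INTER_CUBIC)
cv2.imwrite("pics/crop1.png",np.hstack([f(150,230),f(350,185)]))
```

```text
(no output)
```

View pics/crop1.png

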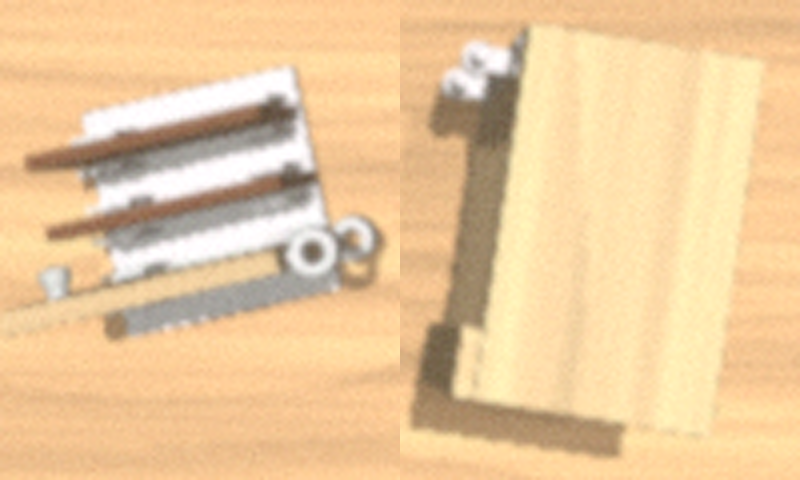

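```bash
cat > h.py <<'E'
import cv2,numpy as np
from bench import bot, job, read_camera, camera_info, observe
def ray(cam,uv):
    i=camera_info(cam) if isinstance(cam,str) else cam
    p=cv2.undistortPoints(np.array(uv,float).reshape(-1,1,2),i["camera_matrix"],i["dist_coeffs"])[:,0]
    T=i["camera_from_world"];R=T[:3,:3]
    return -R.T@T[:3,3],np.c_[p,np.ones(len(p))]@R
def onz(cam,uv,z):
    o,d=ray(cam,uv);return o+d*((z-o[2])/d[:,2])[:,None]
def tri(c1,u1,c2,u2):
    (o,d),(p,e)=ray(c1,[u1]),ray(c2,[u2]);d,e=d[0],e[0]
    s=np.linalg.lstsq(np.c_[d,-e],p-o,rcond=None)[0];a,b=o+s[0]*d,p+s[1]*e
    return (a+b)/2,np.linalg.norm(a-b)
def proj(cam,P):
    i=camera_info(cam);T=i["camera_from_world"]
    return cv2.projectPoints(np.array(P,float).reshape(-1,3),cv2.Rodrigues(T[:3,:3])[0],T[:3,3],i["camera_matrix"],i["dist_coeffs"])[0][:,0]
E
python3 - <<'E'
from h import *
np.set_printoptions(precision=1,suppress=True)
a=cv2.imread("pics/scene0.png")
f=lambda x0,y0:cv2.resize(np.clip(a[y0:y0+120,x0:x0+100].astype(float)*1.3,0,255).astype(np.uint8),None,fx=4,fy=4,interpolation=cv2.INTER_CUBIC)
cv2.imwrite("pics/crop2.png",np.hstack([f(415,222),f(240,152)]))
C=onz("top",np.array([(530,27),(763,62),(708,436),(485,404)])/4+(350,185),170);print(C)
for i in range(4):
    d=C[(i+1)%4]-C[i];print(np.linalg.norm(d),np.degrees(np.arctan2(d[1],d[0])))
u=np.array([[485,58],[463,84]])/4+(350,185)
print("pins",onz("top",u[:1],138),onz("top",u[1:],46))
D=onz("top",np.array([[0,325],[280,262],[0,305],[270,247]])/4+(150,230),158);print("door top",D)
print("knuckle",onz("top",np.array([[312,251]])/4+(150,230),138),onz("top",np.array([[357,239]])/4+(150,230),46))
E
```

```text
[[ 656.6 -333.8  170. ]
 [ 643.3 -432.6  170. ]
 [ 486.3 -407.5  170. ]
 [ 498.5 -314.1  170. ]]
99.6956845060414 -97.66119994767698
159.02219080506674 170.91479901327534
94.2299152936319 82.5617467923507
159.3469404566823 -7.116581805660042
pins [[ 647.7 -325.5  138. ]] [[ 647.9 -345.8   46. ]]
door top [[447.9 223.6 158. ]
 [476.2 105.7 158. ]
 [456.3 223.8 158. ]
 [482.4 110.1 158. ]]
knuckle [[479.6  96.3 138. ]] [[479.   93.2  46. ]]
```

View pics/crop2.png

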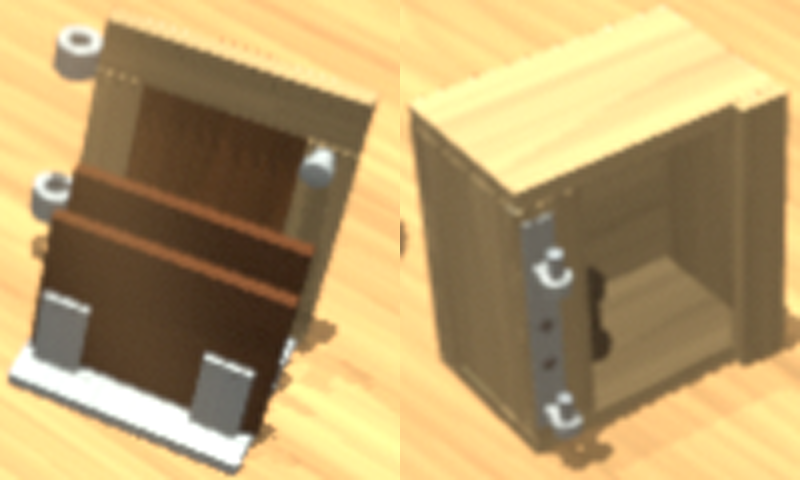

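The scene crop shows both pins clearly: the upper pin's top is at about (278.3,215.5) and the lower's at about (280.5,252). I'll check these against rays at the given heights.

Run:
```python
from h import *
np.set_printoptions(precision=1,suppress=True)
us=np.array([[553-400,253],[563-400,397]])/4+(240,152)
print("scene pins",onz("scene",us[:1],138),onz("scene",us[1:],46))
a=np.radians(-97.8);ex=np.array([np.cos(a),np.sin(a)]);ey=np.array([-ex[1],ex[0]])
S=np.array([(520-400,193),(785-400,95),(413-400,105),(667-400,5)])/4+(240,152)
print("scene roof",onz("scene",S,170))
n=np.array([638.8,-316.2])
for s in(-10,0,10):
    p=n+s*ey
    P=[[*p,138],[*p,124],[*p,46],[*p,32]]
    print(s,p,((proj("top",P)-(350,185))*4),(proj("scene",P)-(240,152))*4)
K=np.array([[79,36],[53,180]])/4+(415,222)
print("knuckle scene",onz("scene",K[:1],138),onz("scene",K[1:],46))
D=np.array([[108,22],[375,100]])/4+(415,222)
print("door top front corners scene",onz("scene",D,158))
```

```text
scene pins [[ 648.3 -148.2  138. ]] [[ 648.7 -148.5   46. ]]
scene roof [[ 654.6 -161.6  170. ]
 [ 504.6 -130.1  170. ]
 [ 641.7 -258.5  170. ]
 [ 483.5 -237.8  170. ]]
-10 [ 628.9 -314.8] [[460.9 100.5]
 [450.8 104. ]
 [400.1 121.8]
 [391.9 124.7]] [[-28.3 106.3]
 [-25.2 128.4]
 [ -8.9 245.1]
 [ -6.1 264.9]]
0 [ 638.8 -316.2] [[463.9  78. ]
 [453.7  81.9]
 [402.8 101.7]
 [394.6 104.9]] [[-44.9 112.7]
 [-41.6 134.8]
 [-24.5 251.7]
 [-21.6 271.6]]
10 [ 648.7 -317.6] [[466.9  55.5]
 [456.6  59.9]
 [405.5  81.5]
 [397.2  85. ]] [[-61.5 119.1]
 [-58.1 141.2]
 [-40.2 258.3]
 [-37.2 278.3]]
knuckle scene [[479.   96.6 138. ]] [[478.   95.3  46. ]]
door top front corners scene [[484.2 112.6 158. ]
 [450.5 225.  158. ]]
```

The second crop's x values needed 400 subtracted in the top picture, so I'm redoing it.

Run:
```python
from h import *
np.set_printoptions(precision=1,suppress=True)
C=onz("top",np.array([(130,27),(363,62),(308,436),(85,404)])/4+(350,185),170);print(C)
for i in range(4):
    d=C[(i+1)%4]-C[i];print(np.linalg.norm(d),np.degrees(np.arctan2(d[1],d[0])))
u=np.array([[85,58],[63,84]])/4+(350,185)
print("pins top blobs",onz("top",u[:1],138),onz("top",u[1:],46))
us=np.array([[153,253],[163,397]])/4+(240,152)
print("tri",tri("top",u[0],"scene",us[0]),tri("top",u[1],"scene",us[1]))
S=np.array([(120,193),(13,105)])/4+(240,152)
print("scene roof",onz("scene",S,170))
for k,z in ((0,138),(1,46)):print("scene pin",onz("scene",us[k:k+1],z))
for a in(-97.0,-97.8,-98.6):
  a=np.radians(a);ex=np.array([np.cos(a),np.sin(a)]);ey=np.array([-ex[1],ex[0]])
  n=C[0][:2]-15*ex-20*ey;print("nominal",n,"shift of (648.3,-148.3)",(np.array([648.3,-148.3])-n)@ey,(np.array([648.3,-148.3])-n)@ex)
P=[[648.5,-148.4,z] for z in(138,124,46,32)];print((proj("top",P)-(350,185))*4)
# door yaw
D=onz("top",np.array([[0,325],[280,262],[0,305],[270,247]])/4+(150,230),158)
for i,j in((0,1),(2,3)):d=D[j]-D[i];print("door y dir",np.degrees(np.arctan2(d[1],d[0])))
# rack edges, z=8
R=onz("top",np.array([[82,112],[293,68],[340,290],[105,280]])/4+(150,230),8);d=R[1]-R[0];e=R[2]-R[1];print(R,np.degrees(np.arctan2(d[1],d[0])),np.degrees(np.arctan2(e[1],e[0])))
```

```text
[[ 654.1 -165.3  170. ]
 [ 640.7 -263.3  170. ]
 [ 484.3 -240.3  170. ]
 [ 496.4 -147.6  170. ]]
98.85690440284479 -97.7648636132944
158.05083213824653 171.64230257340202
93.46359800833305 82.59812683724124
158.67904626216003 -6.407122155468572
pins top blobs [[ 645.2 -150.2  138. ]] [[ 645.1 -150.    46. ]]
tri (array([ 645.8, -150.7,  135.3]), np.float64(0.680920379290029)) (array([ 646. , -150.8,   42.8]), np.float64(1.3139082534461242))
scene roof [[ 654.6 -161.6  170. ]
 [ 641.7 -258.5  170. ]]
scene pin [[ 648.3 -148.2  138. ]]
scene pin [[ 648.7 -148.5   46. ]]
nominal [ 636. -148.] shift of (648.3,-148.3) 12.208699339763761 -1.172448989706783
nominal [ 636.3 -147.7] shift of (648.3,-148.3) 11.983656155194451 -1.0620890193247858
nominal [ 636.5 -147.5] shift of (648.3,-148.3) 11.76017577274129 -0.948597712863239
[[81.  50.4]
 [77.5 54.8]
 [59.7 77. ]
 [56.9 80.6]]
door y dir -76.49395454674915
door y dir -77.05144055596641
[[538.5 241.2   8. ]
 [562.4 134.4   8. ]
 [450.8 107.9   8. ]
 [454.  227.    8. ]] -77.42536904051332 -166.6599713004883
```

The pins are at about (647,−149), which is a shift of about +10. The case x axis points at −97.7°, and the door's y axis at −77° with its knuckle at (479,96.5). The door can keep its present handedness and needs only about a −0.36 rad turn. Next I'll move above the door.

Careful with the scale: shifts go in cm and turns go in units of 0.25 rad. That gives: 0.125 rad is 0.5.

```bash
echo '{"plan":[[0, 0, 0, 0, 0, 0.5, 60], [0, 0, 0, 0, 0, 0.5, 60], [0, 0, 0, 0, 0, 0.5, 60], [0, 0, 0, 0, 0, 0.5, 60], [0, 0, 0, 0, 0, 0.5, 60]]}' > path.dat && python3 nudge.py path.dat 40
echo '{"plan":[[0, 0, 0, 0, 0, 0.5, 60], [0, 0, 0, 0, 0, 0.5, 60], [0, 0, 0, 0, 0, 0.492, 60], [-2.7, 1.27, 0, 0, 0, 0, 60], [-2.7, 1.27, 0, 0, 0, 0, 60]]}' > path.dat && python3 nudge.py path.dat
for i in 1 2; do echo '{"plan":[[-2.7, 1.27, 0, 0, 0, 0, 60], [-2.7, 1.27, 0, 0, 0, 0, 60], [-2.7, 1.27, 0, 0, 0, 0, 60], [-2.7, 1.27, 0, 0, 0, 0, 60], [-2.7, 1.27, 0, 0, 0, 0, 60]]}' > path.dat && python3 nudge.py path.dat; done
echo '{"plan":[[-2.7, 1.27, 0, 0, 0, 0, 60], [-2.7, 1.27, 0, 0, 0, 0, 60], [-2.7, 1.27, 0, 0, 0, 0, 60], [0, 0, 0, 0, 0, 0, 60], [0, 0, 0, 0, 0, 0, 60]]}' > path.dat && python3 nudge.py path.dat
cat > st.py <<'E'
from h import *
from scipy.spatial.transform import Rotation as R
import sys
np.set_printoptions(precision=2,suppress=True)
s=observe();q=s["eef_rot"];r=R.from_quat(q,scalar_first=True).as_matrix()
print("t",round(s["t"],2),s["tcp_pos"],"xdir",np.degrees(np.arctan2(r[1,0],r[0,0])),"z",r[:,2],"F",s["wrist_force"],"T",s["torque"],"gap",s["finger_gap"],s["grip_force"])
if len(sys.argv)>1: print("to goal, tool axes",r.T@(np.array(list(map(float,sys.argv[1:4])))-s["tcp_pos"]))
E
python3 st.py 463.3 165.7 131
python3 - <<'E'
from h import *
cv2.imwrite("pics/w1.png",read_camera("wrist"))
E
```

```text
t: 0.52
tcp_pos: [186.3, 517.0, 230.7]
eef_rot: [0.0, 0.469, 0.883, -0.001]
wrist_force: [0.8, 0.8, -0.3]
finger_gap: 60.4
grip_force: 0.0
t: 0.93
tcp_pos: [221.6, 471.0, 230.3]
eef_rot: [-0.0, 0.62, 0.784, -0.001]
wrist_force: [1.9, -0.2, 0.8]
finger_gap: 59.8
grip_force: 0.0
t: 1.35
tcp_pos: [316.0, 351.7, 230.9]
eef_rot: [-0.0, 0.622, 0.783, -0.0]
wrist_force: [0.9, 0.5, 0.4]
finger_gap: 60.1
grip_force: 0.0
t: 1.77
tcp_pos: [408.2, 234.7, 231.0]
eef_rot: [-0.0, 0.622, 0.783, -0.0]
wrist_force: [1.3, -0.4, -0.7]
finger_gap: 59.9
grip_force: 0.0
t: 2.18
tcp_pos: [463.9, 163.5, 230.9]
eef_rot: [0.0, 0.624, 0.781, -0.001]
wrist_force: [-0.4, 0.1, 0.0]
finger_gap: 60.3
grip_force: 0.0
t 2.18 [463.85 163.46 230.94] xdir 102.71018487979825 z [-0. -0. -1.] F [-0.44  0.13  0.01] T [ 0.04  0.04 -0.02] gap 60.25820979470645 0.0
to goal, tool axes [ 2.4   0.02 99.94]
```

View pics/w1.png

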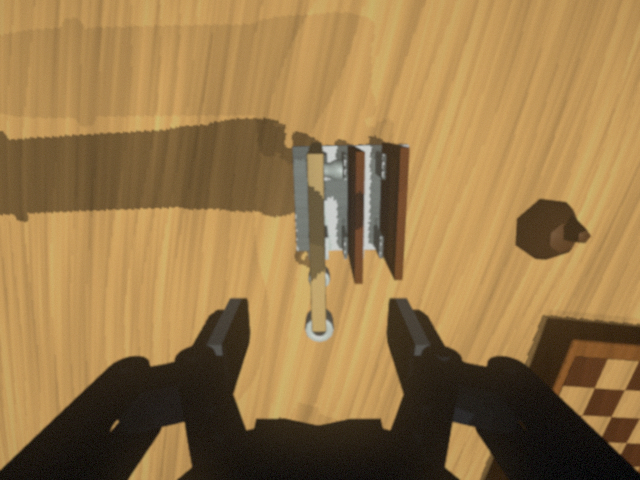

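The door edge runs vertically from (316,153) to (318,318), with the knuckle ring at (319,327), centred between the fingers at columns 248 and 388. I'll cross-check it and then descend.

```bash
python3 - <<'E'
from h import *
np.set_printoptions(precision=1,suppress=True)
print(onz("wrist",[[319,327]],138),onz("wrist",[[316,153],[317.5,315]],158))
E
echo '{"plan":[[0.1, 0, 2, 0, 0, 0, 60], [0.1, 0, 2, 0, 0, 0, 60], [0, 0, 2, 0, 0, 0, 60], [0, 0, 2, 0, 0, 0, 60], [0, 0, 1.9, 0, 0, 0, 60]]}' > path.dat && python3 nudge.py path.dat; echo '{"plan":[[0, 0, 0, 0, 0, 0, 60], [0, 0, 0, 0, 0, 0, 60]]}' > path.dat && python3 nudge.py path.dat;python3 st.py
```

```text
[[479.7 102.  138. ]] [[449.1 226.6 158. ]
 [473.9 122.7 158. ]]
t: 2.65
tcp_pos: [461.2, 169.8, 131.0]
eef_rot: [-0.001, 0.621, 0.784, -0.0]
wrist_force: [0.0, 0.1, 0.4]
finger_gap: 60.0
grip_force: 0.0
t: 2.82
tcp_pos: [461.0, 168.9, 131.5]
eef_rot: [-0.001, 0.621, 0.783, -0.001]
wrist_force: [-0.0, -0.3, 0.4]
finger_gap: 60.2
grip_force: 0.0
t 2.82 [461.04 168.88 131.51] xdir 103.1590328114457 z [-0. -0. -1.] F [-0.02 -0.3   0.37] T [ 0.01 -0.04 -0.08] gap 60.165758274794705 0.0
```

To row units: -5 mm is -0.5, -10 mm is -1.

```bash
echo '{"plan":[[0, 0, 0, 0, 0, 0, 25], [0, 0, 0, 0, 0, 0, 12], [0, 0, 0, 0, 0, 0, 5], [0, 0, 0, 0, 0, 0, 5], [0, 0, 0, 0, 0, 0, 5]]}' > path.dat && python3 nudge.py path.dat 50;echo '{"plan":[[0, 0, 0, 0, 0, 0, 5], [0, 0, 0, 0, 0, 0, 5], [0, 0, 0, 0, 0, 0, 5]]}' > path.dat && python3 nudge.py path.dat;python3 st.py
echo '{"plan":[[0, 0, -0.5, 0, 0, 0, 5], [0, 0, -1, 0, 0, 0, 5], [0, 0, -1, 0, 0, 0, 5], [0, 0, -1, 0, 0, 0, 5], [0, 0, -1, 0, 0, 0, 5]]}' > path.dat && python3 nudge.py path.dat;echo '{"plan":[[0, 0, -1, 0, 0, 0, 5], [0, 0, -1, 0, 0, 0, 5], [0, 0, -1, 0, 0, 0, 5], [0, 0, 0, 0, 0, 0, 5], [0, 0, 0, 0, 0, 0, 5]]}' > path.dat && python3 nudge.py path.dat;python3 st.py
```

```text
t: 3.23
tcp_pos: [463.3, 168.1, 133.4]
eef_rot: [0.0, 0.622, 0.783, 0.001]
wrist_force: [-0.2, 0.4, 4.2]
finger_gap: 9.2
grip_force: 50.3
t: 3.48
tcp_pos: [463.3, 168.0, 133.4]
eef_rot: [0.0, 0.622, 0.783, 0.001]
wrist_force: [-2.7, -0.6, 5.5]
finger_gap: 9.0
grip_force: 50.6
t 3.48 [463.33 168.05 133.39] xdir 103.01469435384183 z [ 0.  0. -1.] F [-2.69 -0.61  5.52] T [-0.07  0.31  0.04] gap 9.01565244093494 50.58810532093048
t: 3.9
tcp_pos: [462.8, 167.6, 178.5]
eef_rot: [0.0, 0.623, 0.783, 0.0]
wrist_force: [0.3, -0.3, -3.2]
finger_gap: 8.7
grip_force: 49.5
t: 4.32
tcp_pos: [463.2, 167.9, 208.0]
eef_rot: [0.0, 0.622, 0.783, 0.001]
wrist_force: [-0.6, -0.2, -1.2]
finger_gap: 9.2
grip_force: 49.5
t 4.32 [463.17 167.87 208.03] xdir 103.01607355056092 z [ 0.  0. -1.] F [-0.55 -0.23 -1.18] T [0.01 0.02 0.02] gap 9.172261031372068 49.49743330478668
```

```bash
echo '{"plan":[[0, 0, -1.3, 0, 0, 0, 5], [0, 0, -1.2, 0, 0, 0, 5], [0, 0, 0, 0, 0, 0.48, 5], [0, 0, 0, 0, 0, 0.48, 5], [0, 0, 0, 0, 0, 0.484, 5]]}' > path.dat && python3 nudge.py path.dat
for i in 1 2; do echo '{"plan":[[-1.78, 2.25, 0, 0, 0, 0, 5], [-1.78, 2.25, 0, 0, 0, 0, 5], [-1.78, 2.25, 0, 0, 0, 0, 5], [-1.78, 2.25, 0, 0, 0, 0, 5], [-1.78, 2.25, 0, 0, 0, 0, 5]]}' > path.dat && python3 nudge.py path.dat; done
echo '{"plan":[[0, 0, 1.2, 0, 0, 0, 5], [0, 0, 2, 0, 0, 0, 5], [0, 0, 2, 0, 0, 0, 5], [0, 0, 1.5, 0, 0, 0, 5], [0, 0, 0.5, 0, 0, 0, 5]]}' > path.dat && python3 nudge.py path.dat; echo '{"plan":[[0, 0, 0, 0, 0, 0, 5], [0, 0, 0, 0, 0, 0, 5], [0, 0, 0, 0, 0, 0, 5]]}' > path.dat && python3 nudge.py path.dat; python3 st.py 662 -38.8 161
python3 - <<'E'
from h import *
a=read_camera("top");b=read_camera("scene");cv2.imwrite("pics/t2.png",a);cv2.imwrite("pics/s2.png",b)
f=lambda a,x0,y0,g:cv2.resize(np.clip(a[y0:y0+120,x0:x0+100].astype(float)*g,0,255).astype(np.uint8),None,fx=4,fy=4,interpolation=cv2.INTER_CUBIC)
u=proj("top",[[647,-149,138],[657,-110,138]]);v=proj("scene",[[647,-149,138],[647,-149,46],[657,-110,138]]);print(u,v)
cv2.imwrite("pics/crop3.png",np.hstack([f(a,300,160,1.8),f(b,240,180,1.3)]))
E
```

```text
t: 4.73
tcp_pos: [462.3, 167.5, 231.7]
eef_rot: [-0.0, 0.755, 0.656, -0.001]
wrist_force: [-0.7, -0.3, -1.7]
finger_gap: 9.2
grip_force: 49.5
t: 5.15
tcp_pos: [562.5, 63.7, 231.3]
eef_rot: [-0.001, 0.753, 0.658, -0.001]
wrist_force: [-1.1, 1.3, -0.8]
finger_gap: 9.1
grip_force: 49.5
t: 5.57
tcp_pos: [662.2, -39.4, 230.8]
eef_rot: [-0.001, 0.753, 0.658, -0.001]
wrist_force: [-0.4, -0.5, -2.6]
finger_gap: 8.8
grip_force: 49.5
t: 5.98
tcp_pos: [659.4, -38.0, 155.6]
eef_rot: [-0.003, 0.753, 0.658, -0.003]
wrist_force: [-1.0, -0.3, -3.1]
finger_gap: 8.7
grip_force: 49.7
t: 6.23
tcp_pos: [662.8, -38.9, 161.6]
eef_rot: [0.001, 0.753, 0.658, 0.001]
wrist_force: [0.4, 0.2, -0.8]
finger_gap: 9.0
grip_force: 49.7
t 6.23 [662.78 -38.94 161.57] xdir 82.33424469357767 z [ 0. -0. -1.] F [ 0.42  0.24 -0.79] T [ 0.   -0.01 -0.04] gap 8.95521079654249 49.70902383327484
to goal, tool axes [ 0.03 -0.79  0.57]
[[370.59330092 198.4530633 ]
 [348.3410485  192.46178176]] [[278.46491439 214.78906425]
 [281.1975613  250.74384123]
 [288.29477264 225.73840272]]
```

View pics/crop3.png

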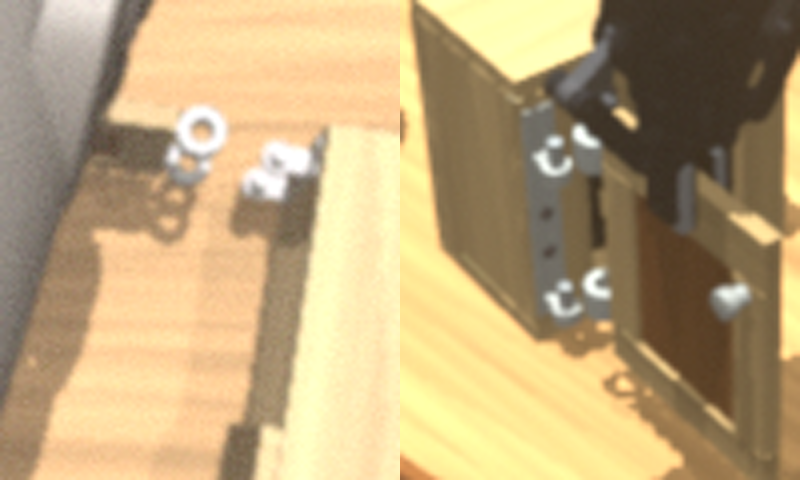

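Run:
```python
from h import *
np.set_printoptions(precision=1,suppress=True)
zb=36.2
print("knuckle up",onz("top",np.array([[201,130]])/4+(300,160),zb+130),"low",onz("top",np.array([[188,162]])/4+(300,160),zb+38))
print("pred from tcp",np.array([662.8,-38.9])-71*np.array([.134,.991]))
a=cv2.imread("pics/t2.png");g=cv2.resize(a[190:212,355:385],None,fx=20,fy=20,interpolation=cv2.INTER_CUBIC)
b=cv2.imread("pics/s2.png");h=lambda y:cv2.resize(b[y:y+22,268:290],None,fx=10,fy=10,interpolation=cv2.INTER_CUBIC)
c=np.zeros((440,800,3),np.uint8);c[:440,:580]=np.clip(g[:,:580]*1.3,0,255);c[:220,580:]=h(208);c[220:,580:]=h(244)
cv2.imwrite("pics/crop4.png",c)
```

```text
knuckle up [[ 652.6 -111.4  166.2]] low [[ 651.5 -111.6   74.2]]
pred from tcp [ 653.3 -109.3]
```

View pics/crop4.png

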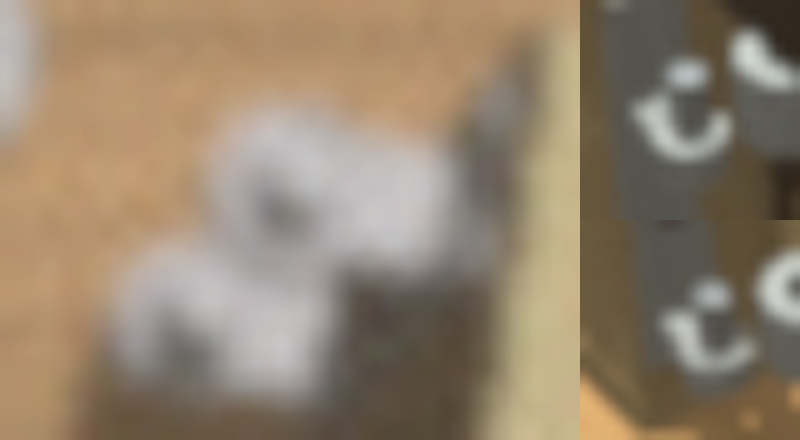

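The scene pin tops at (278.35,214.75) and (280.75,251.05) match a prediction from (647,−149). That fits the case geometry at about a +10 shift. The door knuckle sits at TCP + (−10.2,−72.6). I'll move in above the pins and then lower gently.

To row units: -10 mm is -1, -0.7 mm is -0.07.

```bash
echo '{"plan":[[-0.8, -0.07, 0, 0, 0, 0, 5], [-1, 0, 0, 0, 0, 0, 5], [-1, 0, 0, 0, 0, 0, 5], [-0.6, 0, 0, 0, 0, 0, 5], [-0.38, 0, 0, 0, 0, 0, 5]]}' > path.dat && python3 nudge.py path.dat; echo '{"plan":[[0, 0, 0, 0, 0, 0, 5], [0, 0, 0.2, 0, 0, 0, 5], [0, 0, 0.2, 0, 0, 0, 5], [0, 0, 0.1, 0, 0, 0, 5], [0, 0, 0, 0, 0, 0, 5]]}' > path.dat && python3 nudge.py path.dat;python3 st.py 657 -76.3 151.4
echo '{"plan":[[0, 0, 0.1, 0, 0, 0, 5], [0, 0, 0.1, 0, 0, 0, 5], [0, 0, 0.1, 0, 0, 0, 5], [0, 0, 0, 0, 0, 0, 5]]}' > path.dat && python3 nudge.py path.dat;python3 st.py 657 -76.3 151.4
```

```text
t: 6.75
tcp_pos: [655.6, -79.3, 160.6]
eef_rot: [0.001, 0.754, 0.657, -0.0]
wrist_force: [1.5, -0.7, -1.9]
finger_gap: 8.9
grip_force: 49.8
t: 7.17
tcp_pos: [656.0, -75.2, 154.6]
eef_rot: [-0.001, 0.752, 0.659, -0.0]
wrist_force: [-0.3, 0.5, -1.8]
finger_gap: 9.1
grip_force: 49.8
t 7.17 [656.   -75.23 154.59] xdir 82.3861982819849 z [-0.  0. -1.] F [-0.32  0.46 -1.78] T [ 0.05 -0.02  0.  ] gap 9.137405609524697 49.768874645233154
to goal, tool axes [-0.93  1.14  3.19]
t: 7.5
tcp_pos: [656.1, -76.0, 152.0]
eef_rot: [-0.0, 0.753, 0.658, -0.0]
wrist_force: [0.5, -0.7, -1.6]
finger_gap: 9.1
grip_force: 49.8
t 7.5 [656.09 -76.01 152.04] xdir 82.33078435916806 z [-0.  0. -1.] F [ 0.55 -0.72 -1.6 ] T [ 0.06 -0.02  0.02] gap 9.069667127962074 49.76965069770813
to goal, tool axes [-0.17  0.95  0.64]
```

To row units: 1 mm is 0.1, 0.9 mm is 0.09.

```bash
echo '{"plan":[[0, 0.09, 0, 0, 0, 0, 5], [0, 0, 0.1, 0, 0, 0, 5], [0, 0, 0.1, 0, 0, 0, 5], [0, 0, 0, 0, 0, 0, 5]]}' > path.dat && python3 nudge.py path.dat;python3 st.py 657 -76.3 137.4
echo '{"plan":[[0, 0, 0.07, 0, 0, 0, 5], [0, 0, 0.07, 0, 0, 0, 5], [0, 0, 0, 0, 0, 0, 5]]}' > path.dat && python3 nudge.py path.dat;python3 st.py 657 -76.3 137.4
```

```text
t: 7.83
tcp_pos: [657.0, -76.2, 150.0]
eef_rot: [-0.0, 0.753, 0.658, -0.0]
wrist_force: [-0.8, -0.2, -1.4]
finger_gap: 9.2
grip_force: 49.8
t 7.83 [656.96 -76.19 150.04] xdir 82.32598591364082 z [-0.  0. -1.] F [-0.79 -0.22 -1.4 ] T [-0.01 -0.01  0.05] gap 9.195302640683282 49.76797342300415
to goal, tool axes [-0.1   0.06 12.64]
t: 8.08
tcp_pos: [657.0, -76.2, 148.7]
eef_rot: [-0.0, 0.753, 0.658, -0.0]
wrist_force: [0.1, -0.2, -0.5]
finger_gap: 9.1
grip_force: 49.8
t 8.08 [656.99 -76.22 148.71] xdir 82.32600132154042 z [-0.  0. -1.] F [ 0.12 -0.18 -0.52] T [ 0.06 -0.05 -0.01] gap 9.119532600233784 49.76952373981476
to goal, tool axes [-0.07  0.02 11.31]
```

```bash
for i in 1 2 3; do echo '{"plan":[[0, 0, 0.08, 0, 0, 0, 5], [0, 0, 0.07, 0, 0, 0, 5], [0, 0, 0, 0, 0, 0, 5]]}' > path.dat && python3 nudge.py path.dat|sed -n 2,4p;python3 st.py 657 -76.3 137.4; done
```

```text
tcp_pos: [657.0, -76.2, 147.2]
eef_rot: [-0.0, 0.753, 0.658, -0.0]
wrist_force: [-1.0, -0.4, -2.1]
t 8.33 [657.01 -76.2  147.2 ] xdir 82.32439684872509 z [-0.  0. -1.] F [-0.97 -0.4  -2.14] T [ 0.01 -0.04  0.04] gap 9.171540494220112 49.769083857536316
to goal, tool axes [-0.1   0.01  9.8 ]
tcp_pos: [657.0, -76.2, 145.7]
eef_rot: [-0.0, 0.753, 0.658, -0.0]
wrist_force: [0.1, 0.3, -2.6]
t 8.58 [657.   -76.21 145.69] xdir 82.3253826219039 z [-0.  0. -1.] F [ 0.12  0.28 -2.57] T [0.03 0.   0.01] gap 8.972651086875022 49.76996898651123
to goal, tool axes [-0.09  0.02  8.29]
tcp_pos: [657.0, -76.2, 144.2]
eef_rot: [-0.0, 0.753, 0.658, -0.0]
wrist_force: [-0.2, -0.9, -1.8]
t 8.83 [656.98 -76.23 144.18] xdir 82.32354989251616 z [-0.  0. -1.] F [-0.23 -0.88 -1.77] T [-0.02 -0.02  0.04] gap 9.242558797153343 49.77041244506836
to goal, tool axes [-0.06  0.04  6.78]
```

It is about 7 mm below pin-top level with no resistance, so the pins are in the bores. I'll continue down until contact.

```bash
for i in 1 2 ; do echo '{"plan":[[0, 0, 0.08, 0, 0, 0, 5], [0, 0, 0.08, 0, 0, 0, 5], [0, 0, 0.07, 0, 0, 0, 5], [0, 0, 0, 0, 0, 0, 5]]}' > path.dat && python3 nudge.py path.dat>/dev/null;python3 st.py 657 -76.3 137.4; done
```

```text
t 9.17 [656.97 -76.17 141.87] xdir 82.32737579281276 z [-0.  0. -1.] F [ 0.87  0.24 -1.67] T [-0.02 -0.02  0.05] gap 9.465646613622798 49.76874053478241
to goal, tool axes [-0.13  0.05  4.47]
t 9.5 [656.97 -76.17 139.56] xdir 82.3273957939615 z [-0.  0. -1.] F [-0.61  0.31 -2.17] T [ 0.04 -0.02  0.  ] gap 9.42844202722986 49.76892650127411
to goal, tool axes [-0.13  0.05  2.16]
```

```bash
for i in 1 2 ; do echo '{"plan":[[0, 0, 0.06, 0, 0, 0, 5], [0, 0, 0.05, 0, 0, 0, 5], [0, 0, 0, 0, 0, 0, 5]]}' > path.dat && python3 nudge.py path.dat>/dev/null;python3 st.py 657 -76.3 137.4; done
```

```text
t 9.75 [657.02 -76.2  138.54] xdir 82.32682984053955 z [-0.  0. -1.] F [-0.27 -0.02 -2.22] T [-0.   -0.    0.02] gap 8.832485341624896 49.768726229667664
to goal, tool axes [-0.1  -0.01  1.14]
t 10.0 [657.09 -76.23 137.52] xdir 82.32518794749667 z [-0.  0. -1.] F [-0.47 -0.6  -1.87] T [-0.   -0.01  0.02] gap 9.011600958409646 49.79240655899048
to goal, tool axes [-0.08 -0.08  0.12]
```

```bash
for i in 1 2 ; do echo '{"plan":[[0, 0, 0.04, 0, 0, 0, 5], [0, 0, 0.03, 0, 0, 0, 5], [0, 0, 0, 0, 0, 0, 5]]}' > path.dat && python3 nudge.py path.dat>/dev/null;python3 st.py 657 -76.3 137.4; done
```

```text
t 10.25 [657.21 -76.2  137.37] xdir 82.32766642969408 z [ 0.  0. -1.] F [-0.2   0.02  0.29] T [ 0.03  0.14 -0.01] gap 9.251075897053436 50.107160210609436
to goal, tool axes [-0.13 -0.19 -0.03]
t 10.5 [657.38 -76.16 137.14] xdir 82.32944788649468 z [ 0.  0. -1.] F [-1.77  2.02  5.52] T [ 0.03  0.42 -0.14] gap 8.861386514369181 50.69363236427307
to goal, tool axes [-0.19 -0.35 -0.26]
```

Contact came at TCP z 137.3, as predicted for fully seated. I'll ease off, release, lift and look.

```bash
echo '{"plan":[[0, 0, -0.05, 0, 0, 0, 5], [0, 0, 0, 0, 0, 0, 5], [0, 0, 0, 0, 0, 0, 14], [0, 0, 0, 0, 0, 0, 20], [0, 0, 0, 0, 0, 0, 30]]}' > path.dat && python3 nudge.py path.dat ; echo '{"plan":[[0, 0, 0, 0, 0, 0, 50], [0, 0, 0, 0, 0, 0, 50], [0, 0, 0, 0, 0, 0, 50], [0, 0, -1, 0, 0, 0, 50], [0, 0, -2, 0, 0, 0, 50]]}' > path.dat && python3 nudge.py path.dat;echo '{"plan":[[0, 0, -2.5, 0, 0, 0, 50], [0, 0, -2.5, 0, 0, 0, 50], [0, 0, -1, 0, 0, 0, 50], [0, 0, 0, 0, 0, 0, 50]]}' > path.dat && python3 nudge.py path.dat;python3 st.py
python3 - <<'E'
from h import *
a=read_camera("top");b=read_camera("scene");cv2.imwrite("pics/t3.png",a);cv2.imwrite("pics/s3.png",b)
f=lambda a,x0,y0,g:cv2.resize(np.clip(a[y0:y0+120,x0:x0+100].astype(float)*g,0,255).astype(np.uint8),None,fx=4,fy=4,interpolation=cv2.INTER_CUBIC)
cv2.imwrite("pics/crop5.png",np.hstack([f(a,290,150,1.8),f(b,250,180,1.3)]))
E
```

```text
t: 10.92
tcp_pos: [657.0, -76.5, 136.0]
eef_rot: [-0.0, 0.753, 0.658, -0.0]
wrist_force: [0.4, -0.6, -0.3]
finger_gap: 29.2
grip_force: 0.0
t: 11.33
tcp_pos: [655.2, -75.6, 164.5]
eef_rot: [-0.002, 0.753, 0.658, -0.002]
wrist_force: [0.1, -0.2, 0.6]
finger_gap: 49.8
grip_force: 0.0
t: 11.67
tcp_pos: [659.0, -77.1, 230.9]
eef_rot: [0.003, 0.753, 0.658, 0.002]
wrist_force: [0.4, 0.3, -0.1]
finger_gap: 50.1
grip_force: 0.0
t 11.67 [659.01 -77.08 230.87] xdir 82.33451836746002 z [ 0.01 -0.   -1.  ] F [ 0.44  0.31 -0.06] T [ 0.02 -0.   -0.03] gap 50.077665224356515 0.0
```

View pics/crop5.png

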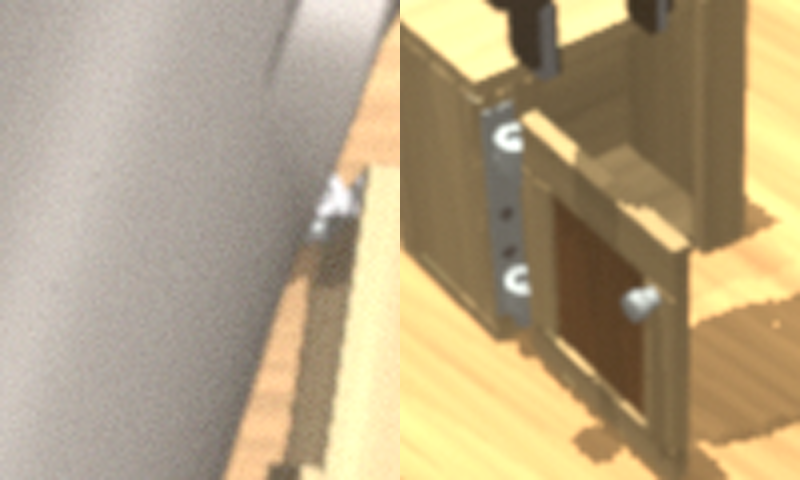

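The door hangs upright and open on both pins, with the knuckles at (508,137) and (518,280) in the crop. Now I'll close the fingers, go to the outer face (+y tool side) at radius 85 mm, and push it round.

Careful with the scale: shifts go in cm and turns go in units of 0.25 rad. That gives: 25 mm is 2.5, 15 mm is 1.5.

```bash
echo '{"plan":[[0.4, 1.5, 0, 0, 0, 0, 30], [0.4, 1.5, 0, 0, 0, 0, 10], [0.4, 1.5, 0, 0, 0, 0, 0], [0, 0, 1, 0, 0, 0, 0], [0, 0, 2.5, 0, 0, 0, 0]]}' > path.dat && python3 nudge.py path.dat 30; echo '{"plan":[[0, 0, 3, 0, 0, 0, 0], [0, 0, 2.5, 0, 0, 0, 0], [0, 0, 2, 0, 0, 0, 0], [0, 0, 1.1, 0, 0, 0, 0], [0, 0, 0, 0, 0, 0, 0]]}' > path.dat && python3 nudge.py path.dat;echo '{"plan":[[0, -0.5, 0, 0, 0, 0, 0], [0, -0.5, 0, 0, 0, 0, 0], [0, -0.4, 0, 0, 0, 0, 0], [0, -0.2, 0, 0, 0, 0, 0], [0, 0, 0, 0, 0, 0, 0]]}' > path.dat && python3 nudge.py path.dat; python3 st.py
python3 - <<'E'
from h import *
from h import bot, job, read_camera, camera_info, observe
s=observe()["tcp_pos"][:2]-np.array([647,-149]);print("r",s@[.134,.991],"d",s@[.991,-.134])
E
```

```text
t: 12.18
tcp_pos: [704.7, -70.8, 192.1]
eef_rot: [0.002, 0.753, 0.659, 0.001]
wrist_force: [0.7, -1.4, 1.3]
finger_gap: -0.2
grip_force: 0.0
t: 12.6
tcp_pos: [699.4, -69.6, 100.3]
eef_rot: [-0.004, 0.753, 0.658, -0.003]
wrist_force: [-0.2, -0.1, 0.4]
finger_gap: 0.1
grip_force: 0.0
t: 13.02
tcp_pos: [687.5, -68.2, 107.2]
eef_rot: [0.001, 0.753, 0.658, 0.001]
wrist_force: [0.3, -0.4, 0.4]
finger_gap: 0.1
grip_force: 0.0
t 13.02 [687.51 -68.2  107.21] xdir 82.32431234026427 z [ 0.  0. -1.] F [ 0.27 -0.43  0.37] T [-0.02  0.04  0.01] gap 0.12611687158447402 0.0
r 85.50156271031045 d 29.32106296929062
```

```bash
echo '{"plan":[[0, -0.3, 0, 0, 0, 0, 0], [0, -0.3, 0, 0, 0, 0, 0], [0, -0.2, 0, 0, 0, 0, 0]]}' > path.dat && python3 nudge.py path.dat|sed -n 4p; for i in 1 2 3 4; do echo '{"plan":[[0.1, -0.43, 0, 0, 0, -0.2, 0], [0.1, -0.43, 0, 0, 0, -0.2, 0], [0.1, -0.43, 0, 0, 0, -0.2, 0], [0.1, -0.43, 0, 0, 0, -0.2, 0], [0.1, -0.43, 0, 0, 0, -0.2, 0]]}' > path.dat && python3 nudge.py path.dat|sed -n 4p; done; python3 st.py
cat > rd.py <<'E'
from h import *
from scipy.spatial.transform import Rotation as R
s=observe();r=R.from_quat(s["eef_rot"],scalar_first=True).as_matrix();p=r.T@(s["tcp_pos"]-np.array([647,-149,0]));print("r,d",p[:2])
E
python3 rd.py
```

```text
wrist_force: [-1.2, 0.0, -0.6]
wrist_force: [0.8, 0.5, 1.0]
wrist_force: [0.7, -0.6, 0.7]
wrist_force: [1.0, 0.3, 0.1]
wrist_force: [0.7, 0.1, -0.1]
t 14.93 [595.1  -76.68 105.76] xdir 139.77110656133647 z [ 0.  0. -1.] F [ 0.67  0.05 -0.12] T [-0.04  0.01 -0.04] gap 0.1340334227849612 0.0
r,d [86.32255127 21.71376257]
```

Run:
```python
from h import *
b=read_camera("scene")
cv2.imwrite("pics/s4.png",cv2.resize(b[140:290,210:370],None,fx=4,fy=4,interpolation=cv2.INTER_CUBIC))
```

```text
(no output)
```

View pics/s4.png

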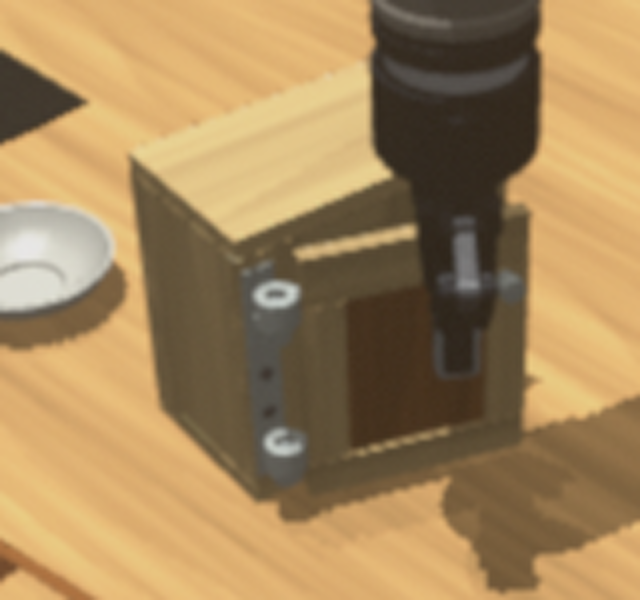

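The door is following the fingers, about two thirds closed, with the knob at (510,285). I'll continue more slowly at the end.

To row units: 1 mm is 0.1, -4.3 mm is -0.43, -0.05 rad is -0.2.

```bash
echo '{"plan":[[0.1, -0.43, 0, 0, 0, -0.2, 0], [0.1, -0.43, 0, 0, 0, -0.2, 0], [0.1, -0.43, 0, 0, 0, -0.2, 0], [0.1, -0.43, 0, 0, 0, -0.2, 0], [0.08, -0.34, 0, 0, 0, -0.16, 0]]}' > path.dat && python3 nudge.py path.dat|sed -n 4p; for i in 1 2 ; do echo '{"plan":[[0.05, -0.21, 0, 0, 0, -0.1, 0], [0.05, -0.21, 0, 0, 0, -0.1, 0], [0.05, -0.21, 0, 0, 0, -0.1, 0], [0, 0, 0, 0, 0, 0, 0]]}' > path.dat && python3 nudge.py path.dat|sed -n 4p; done; python3 st.py;python3 rd.py
```

```text
wrist_force: [-0.6, -0.3, 0.9]
wrist_force: [-0.2, 3.1, 1.5]
wrist_force: [-0.3, 7.9, 4.5]
t 16.07 [573.21 -94.93 106.38] xdir 162.19358356674869 z [ 0.    0.01 -1.  ] F [-0.3   7.94  4.48] T [ 1.31  0.04 -0.02] gap 0.42866711751031233 0.0
r,d [86.87473449 29.7204249 ]
```

```bash
for i in 1 2 3 ; do echo '{"plan":[[0.03, -0.13, 0, 0, 0, -0.06, 0], [0.03, -0.13, 0, 0, 0, -0.06, 0], [0, 0, 0, 0, 0, 0, 0]]}' > path.dat && python3 nudge.py path.dat|sed -n 4p; done; python3 st.py;python3 rd.py
```

```text
wrist_force: [-0.0, 11.5, 5.1]
wrist_force: [-0.6, 15.1, 6.0]
wrist_force: [-0.5, 17.5, 6.7]
t 16.82 [569.65 -95.1  106.7 ] xdir 167.62343333667488 z [ 0.    0.02 -1.  ] F [-0.47 17.53  6.73] T [ 2.73  0.33 -0.01] gap 0.19328486593434352 0.0
r,d [87.37795329 37.71255272]
```

Force is rising without motion, so I'll stop, back off and look.

To row units: 4 mm is 0.4, 3 mm is 0.3.

```bash
echo '{"plan":[[0, 0.4, 0, 0, 0, 0, 0], [0, 0.3, 0, 0, 0, 0, 0], [0, 0, 0, 0, 0, 0, 0]]}' > path.dat && python3 nudge.py path.dat; python3 st.py;python3 - <<'E'
from h import *
b=read_camera("scene");t=read_camera("top")
f=lambda a,x,y,w,h,k,g=1:cv2.resize(np.clip(a[y:y+h,x:x+w]*float(g),0,255).astype(np.uint8),None,fx=k,fy=k,interpolation=cv2.INTER_CUBIC)
cv2.imwrite("pics/s5.png",np.hstack([f(b,240,150,100,130,4),f(t,330,170,100,130,4,1.8)]))
E
```

```text
t: 17.07
tcp_pos: [572.0, -96.2, 107.2]
eef_rot: [0.002, 0.11, 0.994, 0.003]
wrist_force: [1.0, 7.5, 5.7]
finger_gap: -0.1
grip_force: 0.0
t 17.07 [572.03 -96.16 107.23] xdir 167.32964375821604 z [ 0.  0. -1.] F [1.01 7.47 5.72] T [ 1.06 -0.15  0.06] gap -0.05587785506524326 0.0
```

View pics/s5.png

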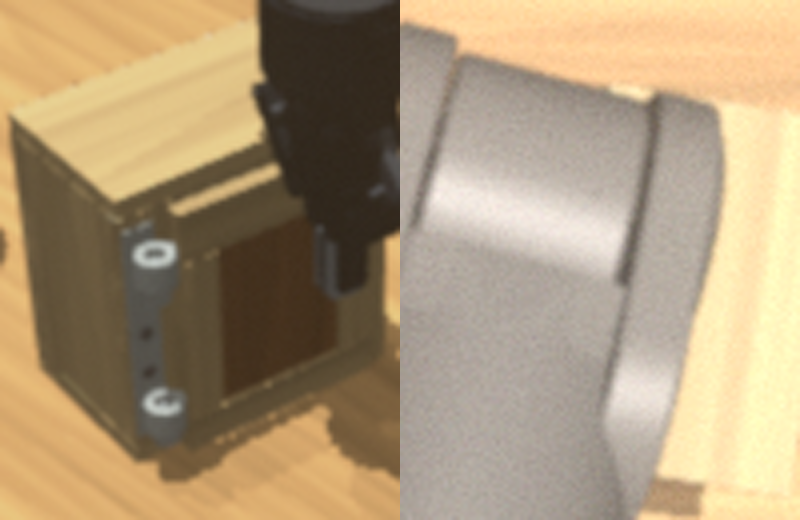

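The force fits the wide finger linkage meeting the door top (43 mm ≈ 38 + 5), not the finger tips. I'll back off, raise so that only the tips reach the top rail, and push again.

```bash
echo '{"plan":[[0, 0.8, 0, 0, 0, 0, 0], [0, 0.8, 0, 0, 0, 0, 0], [0, 0, -1.2, 0, 0, -0.18, 0], [0, 0, -1.2, 0, 0, -0.168, 0], [0, 0, -0.9, 0, 0, 0, 0]]}' > path.dat && python3 nudge.py path.dat; echo '{"plan":[[0, 0, 0, 0, 0, 0, 0], [0, 0, 0, 0, 0, 0, 0]]}' > path.dat && python3 nudge.py path.dat>/dev/null; python3 st.py; python3 rd.py
python3 - <<'E'
from h import *
b=read_camera("scene");cv2.imwrite("pics/s6full.png",b)
# predicted door-top outer edge pixel slope for several opening angles
for k in (0,5,10,15,20,30):
    a=np.radians(172.3-k);u=np.array([np.cos(a),np.sin(a)]);n=np.array([u[1],-u[0]])
    P=[[*(np.array([647,-149])+r*u+5*n),z] for r,z in((11,162),(131,162),(131,12),(117,125))];P[3][:2]=np.array([647,-149])+117*u+19*n
    print(k,np.round(proj("scene",P),1).tolist())
E
```

```text
t: 17.58
tcp_pos: [573.2, -85.9, 139.0]
eef_rot: [-0.0, 0.069, 0.998, -0.0]
wrist_force: [0.4, -0.6, 0.3]
finger_gap: -0.1
grip_force: 0.0
t 17.75 [573.48 -86.14 138.93] xdir 172.01350146584366 z [ 0. -0. -1.] F [-0.1   0.01 -0.64] T [0.01 0.01 0.02] gap -0.30311531185224894 0.0
r,d [81.4254305  51.97500093]
0 [[284.0, 203.8], [333.0, 182.3], [332.5, 239.5], [331.8, 203.0]]
5 [[284.0, 204.1], [336.2, 185.0], [335.4, 242.3], [334.1, 205.6]]
10 [[284.1, 204.4], [339.0, 187.8], [338.0, 245.2], [336.1, 208.4]]
15 [[284.0, 204.8], [341.4, 190.7], [340.2, 248.4], [337.6, 211.4]]
20 [[284.0, 205.1], [343.4, 193.8], [342.0, 251.7], [338.7, 214.4]]
30 [[283.7, 205.7], [346.0, 200.5], [344.3, 258.7], [339.7, 220.8]]
```

The door's lower free corner at about (335.5,241) means it is about 4° open. I'll advance the tips gently.

To row units: -5 mm is -0.5, -2 mm is -0.2.

```bash
echo '{"plan":[[0, -0.5, 0, 0, 0, 0, 0], [0, -0.6, 0, 0, 0, 0, 0], [0, -0.5, 0, 0, 0, 0, 0], [0, -0.2, 0, 0, 0, 0, 0], [0, 0, 0, 0, 0, 0, 0]]}' > path.dat && python3 nudge.py path.dat|sed -n 4p; for i in 1 2 3; do echo '{"plan":[[0, -0.1, 0, 0, 0, 0, 0], [0, -0.1, 0, 0, 0, 0, 0], [0, -0.1, 0, 0, 0, 0, 0], [0, 0, 0, 0, 0, 0, 0]]}' > path.dat && python3 nudge.py path.dat|sed -n 4p;python3 rd.py; done
```

```text
wrist_force: [0.3, -0.5, -0.7]
wrist_force: [-0.3, -0.6, -1.1]
r,d [81.67349009 31.40936834]
wrist_force: [0.5, -0.2, 0.0]
r,d [81.72782684 28.0737501 ]
wrist_force: [-0.4, -0.4, 0.8]
r,d [81.70886031 25.03011034]
```

```bash
for i in 1 2 3; do echo '{"plan":[[0, -0.1, 0, 0, 0, 0, 0], [0, -0.1, 0, 0, 0, 0, 0], [0, -0.1, 0, 0, 0, 0, 0], [0, 0, 0, 0, 0, 0, 0]]}' > path.dat && python3 nudge.py path.dat|sed -n 4p;python3 rd.py; done
```

```text
wrist_force: [-0.8, -0.1, 0.5]
r,d [81.74081783 22.05194847]
wrist_force: [0.6, 0.5, -0.1]
r,d [81.71214957 19.75847518]
wrist_force: [-0.3, 5.0, 0.2]
r,d [81.78642586 20.28581064]
```

The tips meet firm resistance at d ≈ 20 (door face 5 + half finger 14.5), which means shut. I'll push slightly more, back off, rise and check.

```bash
echo '{"plan":[[0, -0.05, 0, 0, 0, 0, 0], [0, -0.05, 0, 0, 0, 0, 0], [0, 0, 0, 0, 0, 0, 0], [0, 0, 0, 0, 0, 0, 0]]}' > path.dat && python3 nudge.py path.dat|sed -n 4p;python3 rd.py; echo '{"plan":[[0, 0.2, 0, 0, 0, 0, 0], [0, 0.4, 0, 0, 0, 0, 0], [0, 1.2, 0, 0, 0, 0, 0], [0, 2, 0, 0, 0, 0, 0], [0, 2.5, 0, 0, 0, 0, 0]]}' > path.dat && python3 nudge.py path.dat; echo '{"plan":[[0, 3, -2, 0, 0, 0, 0], [0, 3, -3, 0, 0, 0, 0], [0, 3, -2, 0, 0, 0, 0], [0, 0, 0, 0, 0, 0, 0], [0, 0, 0, 0, 0, 0, 0]]}' > path.dat && python3 nudge.py path.dat;python3 - <<'E'
from h import *
b=read_camera("scene");t=read_camera("top")
f=lambda a,x,y,w,h,k,g=1:cv2.resize(np.clip(a[y:y+h,x:x+w]*float(g),0,255).astype(np.uint8),None,fx=k,fy=k,interpolation=cv2.INTER_CUBIC)
cv2.imwrite("pics/s7.png",np.hstack([f(b,240,150,100,130,4),f(t,350,180,100,130,4,1.8)]))
E
```

```text
wrist_force: [-0.1, 6.6, 1.8]
r,d [81.74618915 20.42256417]
t: 20.97
tcp_pos: [576.7, -62.6, 138.8]
eef_rot: [0.0, 0.071, 0.997, -0.002]
wrist_force: [-0.6, -0.3, -0.2]
finger_gap: -0.0
grip_force: 0.0
t: 21.38
tcp_pos: [590.4, 31.8, 209.8]
eef_rot: [0.002, 0.066, 0.998, 0.0]
wrist_force: [0.3, -1.2, 0.6]
finger_gap: 0.1
grip_force: 0.0
```

View pics/s7.png

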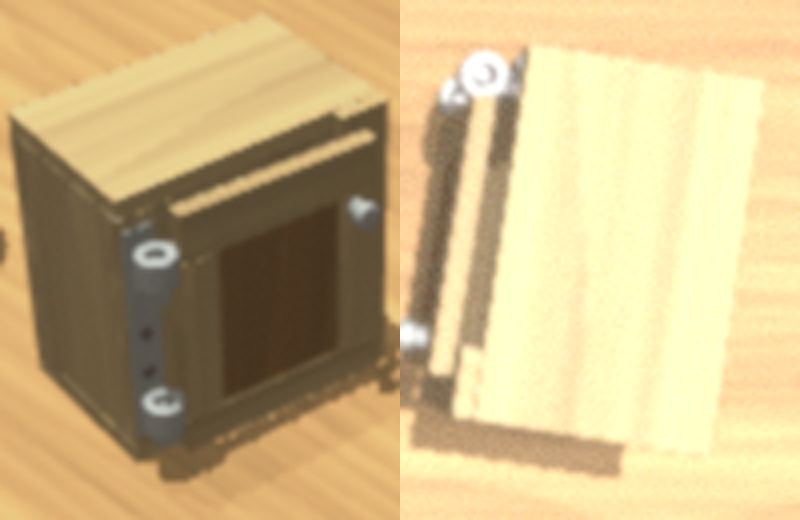

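The door is on both pins and looks shut, with the knob at (362,210). I'll check the angle numerically before handing in.

```bash
python3 - <<'E'
from h import *
t=read_camera("top").astype(float).mean(2)
t=cv2.GaussianBlur(t,(0,0),0.6)
def edge(c0,c1,rows,z,sgn):
    # subpixel gradient peak along each row between interpolated columns
    pts=[]
    for r in rows:
        k=(r-rows[0])/(rows[-1]-rows[0]);c=c0+(c1-c0)*k
        xs=np.arange(int(c)-4,int(c)+6);g=np.maximum(sgn*np.gradient(t[r])[xs],0);pts.append((np.sum(xs*g**2)/np.sum(g**2),r))
    P=onz("top",pts,z)[:,:2];v=cv2.fitLine(P.astype(np.float32),cv2.DIST_HUBER,0,.01,.01).ravel()
    return np.degrees(np.arctan(v[1]/v[0])),np.std((P-v[2:])@[-v[1],v[0]])
f=lambda x,y:(350+x/4,180+y/4)
rd=list(range(207,271));rr=list(range(196,264))
print("door outer",edge(350+470/4,350+432/4,rd,162,1),"inner",edge(350+493/4-0,350+453/4,rd,162,-1))
E
python3 - <<'E'
from h import *
# by hand (second crop: x-400)
g=lambda p,z:onz("top",[((x-400)/4+350,y/4+180) for x,y in p],z)[:,:2]
for n,p,z in(("door out",[(472,100),(432,372)],162),("door in",[(494,100),(453,372)],162),("roof front",[(528,48),(487,345)],170),("roof back",[(763,82),(710,452)],170),("knuckle-knob",[(486,73)],142),):
    q=g(p,z);print(n,q.round(1).tolist(),*([np.degrees(np.arctan2(*(q[0]-q[1])[::-1]))] if len(q)>1 else []))
E
```

```text
door outer (np.float32(-7.299922), np.float64(3.7859872607431435)) inner (np.float32(nan), np.float64(nan))
door out [[632.4, -142.0], [517.4, -126.1]] -7.86727669934975
door in [[632.5, -151.3], [517.5, -134.9]] -8.1096896202339
roof front [[653.6, -164.5], [529.1, -148.2]] -7.456393140632799
roof back [[640.7, -263.3], [486.0, -241.1]] -8.145925447519677
knuckle-knob [[646.8, -150.1]]<stdin>:9: RuntimeWarning: invalid value encountered in scalar divide
<stdin>:11: RuntimeWarning: invalid value encountered in scalar divide
```

The door's edges lie at −8.0° and the case's at −7.8°, so it is shut within tolerance. The knuckle is at (646.8,−150.1), on the pins.

```bash
python3 -c "
from bench import bot, job, read_camera, camera_info, observe
print(job.job_done())"
```

```text
the job is handed in; nothing more can be done
None
```

The door is hung on both pins and shut to within about half a degree of the case front by camera. The arm is clear, nothing else looked disturbed in the views I took, and I handed the job in at about 21.5 s; it returned no verdict.

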